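Store a bone in a specimen case whose bolt may be locked

ROBOT

A 6-joint arm with a two-finger parallel gripper is mounted at the origin on the work surface. World frame = base frame: x ahead of the robot, y to its left, z up, the work surface at z = 0. Lengths are in mm, angles in rad, forces in N, time in s.
With the tool pointing down it reaches from about 275 to 875 mm from the base axis. Payload 12.5 kg.
Tool frame: the origin (TCP) lies between the finger pads; the fingertips stand ctrl.finger_overhang ahead of it and the grasp point (between the pads) lies 11 mm behind it (ctrl.finger_overhang is the distance from the TCP to the fingertips, in mm); z points along the fingers, y is the line along which they close (so a half turn about z gives the same grasp; the last joint's range is limited). The gripper opens to 85 mm and grips with 20 to 120 N. Pads are 22 mm wide; open, the fingers measure 114 mm over their backs; the gripper's body (76 mm by 85 mm) begins 54 mm behind the grasp point. The pads swing forward as they close: fully open they stand 13 mm farther back than shut.
Start: joints at [-1.212, 0.351, 1.652, -0, 1.139, -0.085], TCP at [236.172, -496.696, 239.29] pointing down, gripper open.
Joint ranges: [-2.75, 2.75], [-0.79, 2.1], [0.01, 2.65], [-1.57, 4.71], [0.07, 3.14], [-2.87, 2.87]. Speed limits (rad/s): [2.22, 2.22, 2.79, 3.14, 3.14, 3.14].

INTERFACE

Orientations are given as a unit quaternion [w, x, y, z].
In Python, from rig import ctrl gives the robot as it stands.
- The arm moves only by the tool apply_moves, never from a script. Its argument "series" is text: rows parted by semicolons, each of 7 numbers parted by spaces: the shift along the tool's x, y, z in units of 0.04 m (1.0 is 0.04 m), then the turn, a rotation vector about the tool's x, y, z in units of 0.08 rad (1.0 is 0.08 rad), then the finger opening in mm, from 0 to 85.4. In form: tx ty tz rx ry rz claw; .... A call has 1 to 12 rows; each row shifts and turns the commanded pose from where the row before left it, along the tool's axes as they then stand; what a row does not reach is not made up. A row lasts 1/10 s, in which the tool goes at most 50 mm and 8.59 degrees, less where a joint would pass 70% of its speed; a pose out of reach is approached as far as the arm can. A call with a number of a shift or a turn outside -1 to 1 is refused whole. A call with a gripper value outside its range is refused whole. The fingers move at their own pace and stop on an object; "grip_force" is the grip in N (left out, the last holds). Time passes only in rows, so rows that do not move let the fingers close. It gives the time, the measured TCP pose, the force, the opening and the grip force at its end, in the units of the state.
- ctrl.state(): the state, without advancing time (a new reading comes with each control period).
- ctrl.get_image(name): name is "scene" or "top" or "wrist"; returns a dict with "img" (384x512x3 uint8, red, green, blue), "range_z" (384x512 float32, mm along the optical axis (not along the pixel's ray), 0 where there is no reading), "K" (3x3 intrinsics, pixels), "R" (3x3) and "t" (3): a world point X has camera coordinates R X + t. Camera axes: x right, y down, z forward; pixel columns grow to the right and rows downward; lengths in mm; the calibration is good to about 2 mm. A picture is of the moment at which its call begins.
- ctrl.hand_in(): hands the job in; it is judged then, once.
The state is a dict: "time": time; "qpos": joint angles; "joint_vel": joint speeds; "joint_efforts": joint torques, N m; "position": TCP position; "ee_rot": TCP orientation; "ft_force": force on the tool from outside, world axes, zero at the start; "torque": the same for the moment, N m; "width": opening from 0.0 (shut) to 1.0 (fully open); "finger_force": force on a finger pad.
Only numpy, scipy, OpenCV 4.12 (cv2) and the standard library are available. Lean on these libraries where they do the work, as an engineer would, in place of code of your own. Each camera call takes 0.05 s, during which the arm holds its last target. There are 200 camera calls.

TASK

Store the dark brown bone in the wooden specimen case: slide the lid fully open, lay the bone gently on the floor of the compartment, let go of it, and slide the lid fully shut over it. Nothing shows whether the brass bolt is holding the lid, so try the lid gently and, if it is held, slide the bolt to its other end first rather than forcing it. Leave the other things on the table where they are.

Things in the scene. Friction and masses are not known exactly. Their poses are not given: they have to be found in the camera images.
- case: low wooden specimen case, fixed to the table, 170 mm (its x) by 300 mm (its y). Origin: centre of its underside. The +y half is a closed deck, the -y half a compartment under a grey sliding lid; inside, it is 154 mm along x, from y = -142 to -4 mm, floor at z = 8 mm, walls' tops at 56 mm. The rails along the lid's two sides (x = +-81 to +-85 mm) reach z = 66 mm
- lid (a joint): travel (m) of the grey lid along the case's +y: 0 shut, 0.135 fully open over the deck. About 2.5 N of friction; stays where left. Sheet 158 mm (x) by 152 mm (y), top face at z = 63 mm; its -y edge is at case y = -148 mm shut, -13 mm open (129 mm opening). If the bolt holds it, it moves only about 3 mm, then stops hard
- grip_bar (a point): middle of the top of the brass bar standing on the lid and moving with it: 90 mm along case x, 12 mm thick along case y, rising 22 mm above the lid's top face (top at z = 85 mm). Push it from either side. At case y = -115 mm when shut, +20 mm when open
- bolt (a joint): position (m) of the brass bolt knob in its cross slot in the lid, along the case's +x: 0 near end, 0.030 far end; starts within 4 mm of the near end. Some cases lock with the bolt at the near end and are free at the far end, others the reverse; nothing outside shows which. About 2 N of friction; stays where left. Move it only while the lid is shut
- bolt_top (a point): centre of the top of the bolt knob, 16 mm in diameter, rising 21 mm above the lid's top face (top at z = 84 mm); 88 mm in case +y from the grip bar
- compartment (a point): point on the compartment's floor (z = 8 mm) in the middle of the opening left by the open lid, at case x = 0, y = -78 mm; axes as the case's. A hidden brass strike, up to 22 x 17 x 16 mm, stands on the inner partition, at case y = -21 to -4 mm, within 23 mm of x = 0, up to z = 56 mm
- bone: the dark brown bone to be stored, lying on the table: 98 mm along its x, knuckled ends 46 mm wide (y) and 26 mm high, and a round shaft 18 mm thick between them, clear for 46 mm, to be gripped across. 60 g. Origin: under its middle
- bone_middle (a point): centre of the brown bone's shaft, 13 mm above its underside; axes as the bone's
- pale_bone: a second, pale cream bone of the same shape, 86 x 46 x 26 mm; not wanted, leave it alone
- card_box: small open blue card box, 60 x 80 x 30 mm; leave it alone
- jar: small closed jar, 56 mm across, 75 mm tall; leave it alone
- brush: soft brush lying on the table; leave it alone
- loupe: black loupe ring, 56 mm across, 18 mm tall; leave it alone
- eraser: white eraser block, 45 x 22 x 12 mm; leave it alone
Things that resemble listed ones, but are neither listed nor needed, are in the scene too. There is more than one size of the bone; the one meant has the size given above.

How it is judged:
By the outcome, as a careful person would: the job done as asked, in the order asked, and still so for the second after the job is handed in, with the robot touching nothing.
It also fails if it takes over 72 s, if anything falls off the work surface, if the arm or the gripper's body presses on something with over 40 N, if the wrist force passes 120 N, or if a joint passes its speed limit or range.

## Working session

There is one attempt and no reset: what is moved stays moved. The work goes in short steps, Python scripts to look and compute and a tool call to move; the robot and the scene stay as the last step left them, time stands still between calls to the robot, and variables do not carry over. Pictures are saved under pics/ and viewed, at most 10 in all, crops included, and the job is handed in when it is done.

Besides the shell and the picture viewer there is one more tool, called after "Request:" as name(argument=value, ...), one argument or row to a line, values as JSON. apply_moves: Moves the arm, as the interface text tells. Shifts and turns lie within -1 to 1; 1 stands for 0.04 m of shift or 0.08 rad of turn. Its arguments: {"type":"object","properties":{"series":{"type":"string"},"grip_force":{"type":"number"}},"required":["series"]}

```bash
mkdir -p pics; cat > h.py <<'E'
import numpy as np, cv2
from rig import ctrl
def pts(im):
    z=im["range_z"]; v,u=np.mgrid[:z.shape[0],:z.shape[1]]; K=im["K"]
    c=np.stack([(u-K[0,2])/K[0,0]*z,(v-K[1,2])/K[1,1]*z,z],-1)
    return (c-im["t"])@im["R"]
def grab(n,f=None):
    im=ctrl.get_image(n); 
    if f: np.savez(f+'.npz',**im); cv2.imwrite('pics/'+f+'.png',im["img"][...,::-1])
    return im
E
python3 - <<'E'
from h import *
s=ctrl.state(); print(s, ctrl.finger_overhang)
for n in("top","scene"): grab(n,n+'0')
a=cv2.imread('pics/top0.png'); cv2.imwrite('pics/top0b.png',cv2.resize(a,(800,600)))
E
```

```text
{'time': 0.0, 'qpos': array([-1.21159272e+00,  3.51232225e-01,  1.65246599e+00,  2.68046626e-05,
        1.13906778e+00, -8.46272628e-02]), 'joint_vel': array([ 0.00142493,  0.00122973,  0.00062623,  0.00166774, -0.00059867,
       -0.00097403]), 'joint_efforts': array([ 3.50591436e-04, -5.06095898e+01, -2.91407794e+01, -1.30574506e-05,
        4.50267064e-03, -1.47480841e-05]), 'position': array([ 236.06920425, -496.39271021,  238.7446799 ]), 'ee_rot': array([-5.82816268e-04,  9.75478723e-01,  2.20092973e-01, -6.82354163e-05]), 'ft_force': array([0.00441854, 0.3320268 , 0.1144572 ]), 'torque': array([-0.00410202,  0.01855963,  0.00890923]), 'finger_force': 0.0, 'width': 0.999666220869344} 8.0
```

View pics/top0b.png

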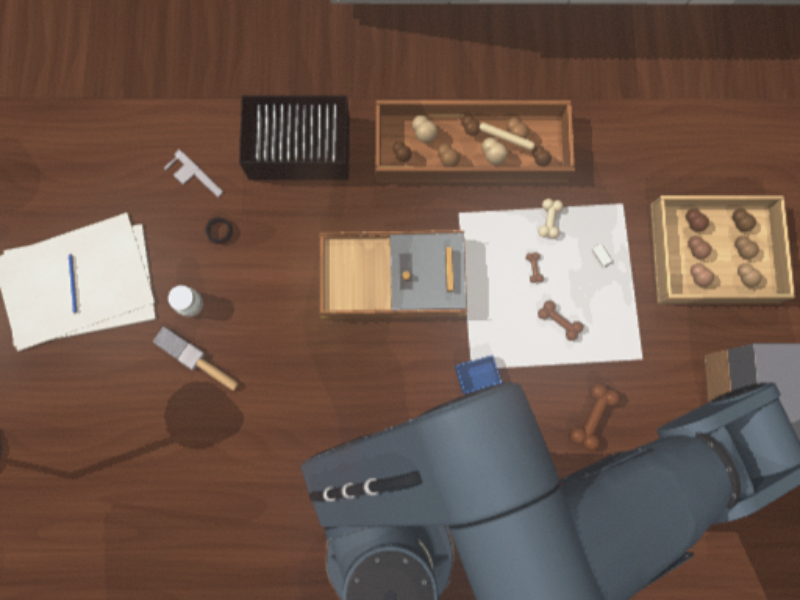

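View pics/scene0.png

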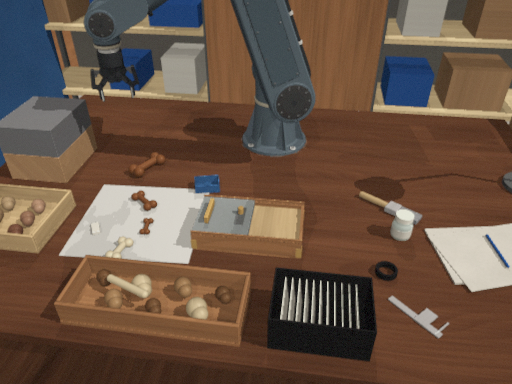

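The picture shows three brown bones on the 800x600 top view: (560,320), a small one at (535,267), and a larger, lighter one at (597,415). The pale bone is at (551,218). The case is centred at about (393,275), with its lid shut to the right, the grip bar at (450,268) and the bolt at (406,275). I'll measure the bones and the case next.

```bash
python3 - <<'E'
from h import *
im=dict(np.load('top0.npz')); P=pts(im); s=.64
def q(u,v): return P[int(v*s),int(u*s)].round(0)
print('cam',-im["R"].T@im["t"])
for n,(u,v,r) in dict(mid=(560,320,32),small=(535,267,20),big=(597,415,38)).items():
    v0,v1,u0,u1=[int(a*s) for a in(v-r,v+r,u-r,u+r)]
    p=P[v0:v1,u0:u1].reshape(-1,3); c=im["img"][v0:v1,u0:u1].reshape(-1,3)
    p=p[(p[:,2]>6)&(p[:,2]<60)]
    (cx,cy),(w,h),a=cv2.minAreaRect(p[:,:2].astype(np.float32))
    b=cv2.boxPoints(((cx,cy),(w,h),a)); d=[b[1]-b[0],b[2]-b[1]]; L=max(d,key=np.linalg.norm)
    print(n,cx,cy,w,h,'yaw',np.arctan2(L[1],L[0]),'zmax',p[:,2].max(),len(p))
v0,v1,u0,u1=[int(a*s) for a in(220,330,310,480)]
p=P[v0:v1,u0:u1].reshape(-1,3)
def rect(m,n):
    x=p[m]; r=cv2.minAreaRect(x[:,:2].astype(np.float32)); print(n,r,cv2.boxPoints(r).round().tolist(),len(x))
rect((p[:,2]>40)&(p[:,2]<95),'case')
rect(p[:,2]>72,'knobs')
k=p[p[:,2]>76]; print(k.round().tolist())
a=im["img"][int(200*s):int(440*s),int(500*s):int(660*s)]; cv2.imwrite('pics/c1.png',cv2.resize(a[...,::-1],None,fx=3.5,fy=3.5,interpolation=2))
E
```

```text
cam [ 248.34375993    1.88260922 1440.68449839]
mid 474.444580078125 -357.71044921875 132.72158813476562 133.81838989257812 yaw -0.0069059306 zmax 32.79088170313897 395
small 588.1793212890625 -309.7041320800781 83.59183502197266 82.95680236816406 yaw 1.528268 zmax 24.493356945061986 157
big 276.4919738769531 -426.84271240234375 141.70489501953125 156.1018829345703 yaw -1.5361567 zmax 42.05904448471493 607
case ((565.4031372070312, -7.581573486328125), (171.772705078125, 299.04840087890625), 0.9474562406539917) [[477.0, 141.0], [482.0, -159.0], [654.0, -156.0], [649.0, 143.0]] 4778
knobs ((464.72821044921875, -54.57196044921875), (404.5610046386719, 190.70352172851562), 10.615958213806152) [[248.0, 2.0], [283.0, -186.0], [681.0, -111.0], [646.0, 76.0]] 173
[[248.0, 2.0, 1441.0], [248.0, 2.0, 1441.0], [248.0, 2.0, 1441.0], [248.0, 2.0, 1441.0], [248.0, 2.0, 1441.0], [611.0, -115.0, 78.0], [610.0, -118.0, 83.0], [610.0, -121.0, 83.0], [610.0, -124.0, 85.0], [608.0, -115.0, 79.0], [605.0, -118.0, 90.0], [607.0, -121.0, 83.0], [606.0, -124.0, 87.0], [248.0, 2.0, 1441.0], [605.0, -115.0, 
[... 2640 characters left out ...]
0], [532.0, -120.0, 84.0], [531.0, -123.0, 87.0], [533.0, -127.0, 81.0], [529.0, -117.0, 84.0], [528.0, -120.0, 87.0], [529.0, -123.0, 83.0], [529.0, -126.0, 84.0], [526.0, -117.0, 82.0], [525.0, -120.0, 86.0], [526.0, -123.0, 83.0], [525.0, -126.0, 85.0], [248.0, 2.0, 1441.0], [523.0, -117.0, 81.0], [522.0, -120.0, 85.0], [522.0, -123.0, 86.0], [523.0, -127.0, 80.0], [248.0, 2.0, 1441.0], [248.0, 2.0, 1441.0], [248.0, 2.0, 1441.0], [248.0, 2.0, 1441.0], [248.0, 2.0, 1441.0], [248.0, 2.0, 1441.0], [248.0, 2.0, 1441.0], [248.0, 2.0, 1441.0], [248.0, 2.0, 1441.0], [248.0, 2.0, 1441.0], [248.0, 2.0, 1441.0], [248.0, 2.0, 1441.0], [248.0, 2.0, 1441.0], [248.0, 2.0, 1441.0], [248.0, 2.0, 1441.0]]
```

View pics/c1.png

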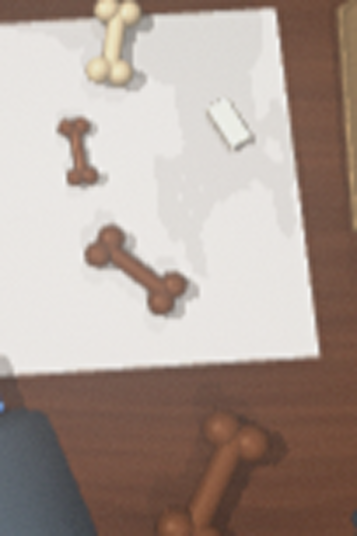

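The crop shows the middle bone at (135,270), lying on the white sheet. It's darker than the big orange-brown one at (215,470), and the small one is at (78,150). I'll check sizes by colour.

```bash
python3 - <<'E'
from h import *
im=dict(np.load('top0.npz')); s=.64; K,R,t=im["K"],im["R"],im["t"]
C=-R.T@t
hsv=cv2.cvtColor(im["img"],cv2.COLOR_RGB2HSV)
for n,(u,v,r) in dict(mid=(560,320,30),small=(535,267,20),pale=(551,218,22)).items():
    v0,v1,u0,u1=[int(a*s) for a in(v-r,v+r,u-r,u+r)]
    h=hsv[v0:v1,u0:u1]; m=(h[...,1]>(40 if n=='pale' else 90))
    k,l,st,_=cv2.connectedComponentsWithStats(m.astype(np.uint8)); j=1+np.argmax(st[1:,4])
    vv,uu=np.nonzero(l==j); 
    d=np.linalg.inv(K)@np.stack([uu+u0,vv+v0,np.ones(len(uu))]); d=R.T@d
    X=(C[:,None]+d*(13-C[2])/d[2]).T[:,:2].astype(np.float32)
    r_=cv2.minAreaRect(X); b=cv2.boxPoints(r_); e=max([b[1]-b[0],b[2]-b[1]],key=np.linalg.norm)
    print(n,r_,np.arctan2(e[1],e[0]),len(X), im["img"][vv+v0,uu+u0].mean(0))
E
```

```text
mid ((476.0286865234375, -366.13665771484375), (87.91008758544922, 35.192588806152344), 36.745445251464844) 0.6413285 109 [145.21100917 106.94495413  89.8440367 ]
small ((584.3733520507812, -305.08538818359375), (16.69076919555664, 55.01857376098633), 87.83979034423828) -0.037702598 35 [153.2        113.34285714  94.71428571]
pale ((698.63623046875, -348.094482421875), (91.2910385131836, 92.78345489501953), 0.017499295994639397) -1.5704912 373 [166.46380697 146.50402145 124.04289544]
```

Request:
apply_moves(
  series="0 0 0 0 0 0.9 0; 0 0 0 0 0 0.9 0; 0 0 0 0 0 0.9 0; 0 0 0 0 0 0.9 0; 0 0 0 0 0 0.9 0; 0 0 0 0 0 0.85 0; 0.6 -0.65 0 0 0 0 0; 0.6 -0.65 0 0 0 0 0; 0.6 -0.65 0 0 0 0 0; 0.6 -0.65 0 0 0 0 0; 0.6 -0.65 0 0 0 0 0; 0.6 -0.65 0 0 0 0 0",
)

```text
time: 1.3
position: [378.4, -337.2, 239.1]
ee_rot: [-0.0, 1.0, 0.008, -0.0]
ft_force: [0.1, 0.4, 0.5]
width: -0.0
finger_force: 0.0
```

Request:
apply_moves(
  series="0.6 -0.66 0 0 0 0 30; 0.6 -0.66 0 0 0 0 30; 0.6 -0.66 0 0 0 0 30; 0.6 -0.66 0 0 0 0 30; 0.6 -0.66 0 0 0 0 30; 0.6 -0.66 0 0 0 0 30; 0.6 -0.66 0 0 0 0 30; 0.6 -0.66 0 0 0 0 30; 0 0 0 0 0 0 30; 0 0 0 0 0 0 30",
)

```text
time: 2.3
position: [566.2, -123.8, 238.8]
ee_rot: [-0.0, 1.0, 0.009, -0.001]
ft_force: [1.0, -0.3, 0.3]
width: 0.349
finger_force: 0.0
```

```bash
python3 - <<'E'
from h import *
im=grab("wrist","w1"); P=pts(im); s=ctrl.state(); print(s["position"],s["width"],s["ft_force"])
p=P.reshape(-1,3); p=p[(im["range_z"].ravel()>0)]
k=p[(p[:,2]>76)&(p[:,2]<90)&(np.abs(p[:,0]-567)<60)&(np.abs(p[:,1]+122)<25)]
print('bar',cv2.minAreaRect(k[:,:2].astype(np.float32)),len(k),k.mean(0))
k=p[(p[:,2]>76)&(p[:,2]<90)&(np.abs(p[:,0]-560)<40)&(np.abs(p[:,1]+33)<25)]
if len(k)>3: print('bolt',cv2.minAreaRect(k[:,:2].astype(np.float32)),len(k),k.mean(0))
E
```

```text
[ 565.88608482 -124.44529112  238.91949335] 0.3506854055721943 [-0.22659466 -0.59584492  0.81036244]
bar ((565.4805908203125, -120.6339111328125), (89.80964660644531, 11.960654258728027), 1.1316767930984497) 1116 [ 568.4311662  -120.79334872   85.21568351]
bolt ((552.142333984375, -33.378353118896484), (14.772481918334961, 15.338489532470703), 41.390689849853516) 224 [552.89614405 -34.10414383  83.49039399]
```

View pics/w1.png

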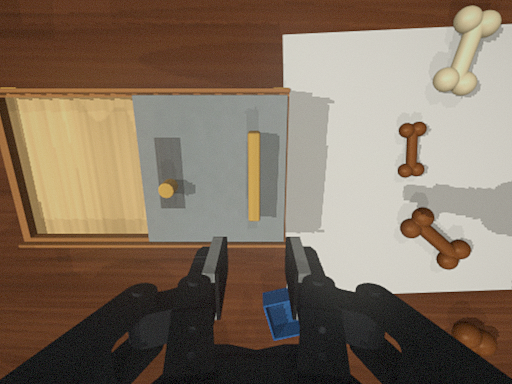

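The view shows the bar at (254,176), the bolt at (166,190), and the target bone at (435,238). I'll lower the open fingers either side of the bar, then try the lid gently.

Request:
apply_moves(
  series="0 -0.09 0.6 0 0 0 30; 0 0 0.6 0 0 0 30; 0 0 0.6 0 0 0 30; 0 0 0.6 0 0 0 30; 0 0 0.6 0 0 0 30; 0 0 0.6 0 0 0 30; 0 0 0.4 0 0 0 30; 0 0 0.06 0 0 0 30; 0 -0.1 0 0 0 0 30; 0 0 0 0 0 0 30; 0 0 0 0 0 0 30",
)

```text
time: 3.45
position: [566.6, -116.8, 77.9]
ee_rot: [0.0, 1.0, 0.008, 0.001]
ft_force: [-0.4, 0.5, 0.9]
width: 0.345
finger_force: 0.0
```

```bash
python3 - <<'E'
from h import *
im=dict(np.load('w1.npz')); P=pts(im); 
h=cv2.cvtColor(im["img"],cv2.COLOR_RGB2HSV)
m=np.zeros(h.shape[:2],np.uint8); m[200:278,395:475]=(h[200:278,395:475,1]>120)
k,l,st,_=cv2.connectedComponentsWithStats(m); j=1+np.argmax(st[1:,4]); X=P[(l==j)&(im["range_z"]>0)]
X=X[(X[:,2]>5)&(X[:,2]<32)]
r=cv2.minAreaRect(X[:,:2].astype(np.float32)); b=cv2.boxPoints(r); e=max([b[1]-b[0],b[2]-b[1]],key=np.linalg.norm)
print(r,np.arctan2(e[1],e[0]),X.mean(0),len(X),X[:,2].max())
E
```

```text
((472.1611633300781, -354.4241943359375), (90.69322967529297, 42.7860107421875), 51.355194091796875) 0.8963168 [ 473.68448089 -352.53295133   21.21720935] 1610 28.119344359884515
```

Request:
apply_moves(
  series="0 -0.05 0 0 0 0 30; 0 -0.05 0 0 0 0 30; 0 -0.025 0 0 0 0 30; 0 0 0 0 0 0 30",
)

```text
time: 3.85
position: [566.3, -111.6, 77.1]
ee_rot: [0.0, 1.0, 0.008, 0.0]
ft_force: [0.3, -0.5, 1.1]
width: 0.35
finger_force: 0.4
```

Request:
apply_moves(
  series="0 -0.025 0 0 0 0 30; 0 -0.025 0 0 0 0 30; 0 0 0 0 0 0 30",
)

```text
time: 4.15
position: [566.2, -109.6, 77.0]
ee_rot: [0.0, 1.0, 0.008, 0.0]
ft_force: [1.4, -1.6, 0.9]
width: 0.353
finger_force: 0.9
```

Request:
apply_moves(
  series="0 -0.025 0 0 0 0 30; 0 -0.025 0 0 0 0 30; 0 0 0 0 0 0 30",
)

```text
time: 4.45
position: [566.1, -107.5, 76.9]
ee_rot: [-0.0, 1.0, 0.008, 0.0]
ft_force: [0.7, -1.4, 1.1]
width: 0.345
finger_force: 0.8
```

Request:
apply_moves(
  series="0 -0.025 0 0 0 0 30; 0 -0.025 0 0 0 0 30; 0 0 0 0 0 0 30",
)

```text
time: 4.75
position: [566.0, -105.5, 76.9]
ee_rot: [-0.0, 1.0, 0.008, -0.0]
ft_force: [0.5, -1.8, 0.9]
width: 0.35
finger_force: 0.8
```

Request:
apply_moves(
  series="0 -0.025 0 0 0 0 30; 0 -0.025 0 0 0 0 30; 0 0 0 0 0 0 30",
)

```text
time: 5.05
position: [566.0, -103.5, 76.9]
ee_rot: [-0.0, 1.0, 0.008, -0.0]
ft_force: [0.2, -2.2, 0.9]
width: 0.354
finger_force: 0.7
```

```bash
cat > bar.py <<'E'
from h import *
im=grab("top"); P=pts(im); s=ctrl.state(); print(s["position"],s["width"],s["ft_force"],s["finger_force"])
h=cv2.cvtColor(im["img"],cv2.COLOR_RGB2HSV); p=P.reshape(-1,3)
hh=h.reshape(-1,3); g=(hh[:,0]>12)&(hh[:,0]<30)&(hh[:,1]>120)
for n,zr in (('hi',(76,92)),):
    k=p[g&(p[:,2]>zr[0])&(p[:,2]<zr[1])&(p[:,0]>485)&(p[:,0]<640)&(p[:,1]>-165)&(p[:,1]<100)]
    c=np.histogram(k[:,1],np.arange(-140,100,4)); print([(int(e),int(m)) for m,e in zip(*c) if m])
E
python3 bar.py
```

```text
[ 565.92765661 -103.47551625   76.81496205] 0.3515849282282777 [ 1.08314577 -0.91724032 -0.25813342] 0.6476806104183197
[(-20, 3)]
```

The lid moves freely past 3 mm at about 2 N, so the bolt isn't holding it. I'll open it.

Request:
apply_moves(
  series="0 -0.15 0 0 0 0 30; 0 -0.25 0 0 0 0 30; 0 -0.25 0 0 0 0 30; 0 -0.25 0 0 0 0 30; 0 -0.25 0 0 0 0 30; 0 -0.25 0 0 0 0 30; 0 -0.25 0 0 0 0 30; 0 -0.25 0 0 0 0 30; 0 -0.25 0 0 0 0 30; 0 -0.25 0 0 0 0 30; 0 -0.25 0 0 0 0 30; 0 -0.15 0 0 0 0 30",
)

```text
time: 6.3
position: [564.0, 9.4, 76.8]
ee_rot: [-0.0, 1.0, 0.008, -0.0]
ft_force: [-1.9, -2.6, 0.5]
width: 0.35
finger_force: 1.3
```

Request:
apply_moves(
  series="0 -0.1 0 0 0 0 30; 0 -0.05 0 0 0 0 30; 0 0 0 0 0 0 30",
)

```text
time: 6.6
position: [564.3, 14.6, 76.9]
ee_rot: [-0.0, 1.0, 0.008, 0.0]
ft_force: [0.2, 0.2, 0.2]
width: 0.355
finger_force: 0.0
```

Request:
apply_moves(
  series="0 -0.05 0 0 0 0 30; 0 -0.05 0 0 0 0 30; 0 0 0 0 0 0 30",
)

```text
time: 6.9
position: [564.3, 18.4, 77.0]
ee_rot: [-0.0, 1.0, 0.008, 0.0]
ft_force: [-0.2, -0.1, -0.1]
width: 0.354
finger_force: 0.4
```

Request:
apply_moves(
  series="0 -0.05 0 0 0 0 30; 0 -0.025 0 0 0 0 30; 0 0 0 0 0 0 30",
)

```text
time: 7.2
position: [564.2, 21.5, 77.0]
ee_rot: [-0.0, 1.0, 0.008, 0.0]
ft_force: [0.6, -2.0, -0.6]
width: 0.348
finger_force: 0.6
```

Request:
apply_moves(
  series="0 -0.025 0 0 0 0 30; 0 -0.025 0 0 0 0 30; 0 0 0 0 0 0 30",
)

```text
time: 7.5
position: [564.2, 22.8, 77.0]
ee_rot: [0.0, 1.0, 0.008, 0.0]
ft_force: [1.7, -8.1, -0.2]
width: 0.351
finger_force: 3.5
```

Request:
apply_moves(
  series="0 0.2 0 0 0 0 30; 0 0 -0.7 0 0 0 30; 0 0 -0.7 0 0 0 30; 0 0 -0.8 0 0 0 30; 0 0 -0.8 0 0 0 30; -0.2 0.7 0 0 0 0 60; -0.2 0.7 0 0 0 0 60; -0.2 0.7 0 0 0 0 60; -0.2 0.7 0 0 0 0 60; -0.2 0.7 0 0 0 0 60; -0.2 0.7 0 0 0 0 60; -0.2 0.7 0 0 0 0 60",
)

```text
time: 8.7
position: [510.5, -182.6, 196.8]
ee_rot: [-0.0, 1.0, 0.008, -0.0]
ft_force: [0.5, 0.1, 0.4]
width: 0.708
finger_force: 0.0
```

Request:
apply_moves(
  series="-0.2 0.7 0 0 0 0 60; -0.2 0.7 0 0 0 0 60; -0.2 0.7 0 0 0 0 60; -0.2 0.7 0 0 0 0 60; -0.25 0.76 0 0 0 0 60; 0 0 0 0 0 -1 60; 0 0 0 0 0 -1 60; 0 0 0 0 0 -1 60; 0 0 0 0 0 -1 60; 0 0 0 0 0 -1 60; 0 0 0 0 0 -1 60; 0 0 0 0 0 -1 60",
)

```text
time: 9.9
position: [471.2, -324.4, 196.7]
ee_rot: [-0.001, 0.958, 0.285, -0.0]
ft_force: [0.7, 0.4, 0.1]
width: 0.697
finger_force: 0.0
```

Request:
apply_moves(
  series="0 0 0 0 0 -1 60; 0 0 0 0 0 -1 60; 0 0 0 0 0 -1 60; 0 0 0 0 0 -1 60; 0 0 0 0 0 0 60; 0 0 0 0 0 0 60",
)

```text
time: 10.5
position: [471.3, -324.5, 196.8]
ee_rot: [-0.0, 0.902, 0.432, 0.0]
ft_force: [0.4, 0.3, 0.9]
width: 0.703
finger_force: 0.0
```

```bash
cat > bone.py <<'E'
from h import *
im=grab("wrist","w2"); P=pts(im); s=ctrl.state(); print(s["position"],s["ee_rot"])
h=cv2.cvtColor(im["img"],cv2.COLOR_RGB2HSV)
ok=(h[...,1]>120)&(P[...,2]>6)&(P[...,2]<32)&(np.hypot(P[...,0]-473,P[...,1]+354)<62)&(im["range_z"]>0)
X=P[ok]; r=cv2.minAreaRect(X[:,:2].astype(np.float32)); b=cv2.boxPoints(r); e=max([b[1]-b[0],b[2]-b[1]],key=np.linalg.norm); th=np.arctan2(e[1],e[0])
d=np.array([np.cos(th),np.sin(th)]); a=(X[:,:2]-r[0])@d; c=(X[:,:2]-r[0])@[-d[1],d[0]]; sh=np.abs(a)<18
print(r,th,len(X),'shaft across',np.percentile(c[sh],[1,50,99]),'z',np.percentile(X[sh,2],98))
E
python3 bone.py
```

```text
[ 471.33996484 -324.50516613  196.83104307] [-2.01163200e-04  9.01837065e-01  4.32076230e-01  1.02600080e-05]
((471.27252197265625, -355.4581604003906), (91.34831237792969, 40.55137634277344), 50.32463455200195) 0.8783305 405 shaft across [-4.02699586  1.56793783  8.08896456] z 23.41338168435611
```

View pics/w2.png

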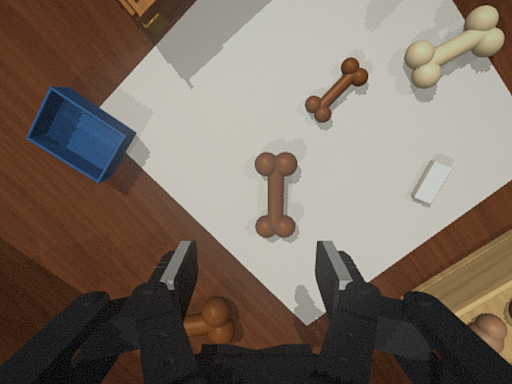

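The view shows the target bone at (276,195), aligned with the tool. I'll go down to it and grip.

Request:
apply_moves(
  series="-0.3 0.23 0 0 0 0 60; -0.29 0.23 0 0 0 0 60; 0 0 0.7 0 0 0 60; 0 0 0.7 0 0 0 60; 0 0 0.7 0 0 0 60; 0 0 0.7 0 0 0 60; 0 0 0.7 0 0 0 60; 0 0 0.6 0 0 0 60; 0 0 0.3 0 0 0 60; 0 0 0.15 0 0 0 60; 0 0 0.05 0 0 0 60; 0 0 0 0 0 0 60",
)

```text
time: 11.75
position: [471.4, -355.0, 13.5]
ee_rot: [0.0, 0.901, 0.433, 0.0]
ft_force: [0.1, 0.4, 0.2]
width: 0.699
finger_force: 0.0
```

Request:
apply_moves(
  series="0 0 0 0 0 0 30; 0 0 0 0 0 0 30; 0 0 0 0 0 0 12; 0 0 0 0 0 0 12; 0 0 0 0 0 0 12; 0 0 0 0 0 0 12; 0 0 0 0 0 0 12",
  grip_force=25,
)

```text
time: 12.45
position: [471.3, -354.6, 13.4]
ee_rot: [0.0, 0.901, 0.433, 0.0]
ft_force: [-1.4, 1.2, 6.3]
width: 0.197
finger_force: 25.4
```

Request:
apply_moves(
  series="0 0 -0.1 0 0 0 12; 0 0 -0.2 0 0 0 12; 0 0 -0.4 0 0 0 12; 0 0 -0.6 0 0 0 12; 0 0 -0.7 0 0 0 12; 0 0 -0.7 0 0 0 12; 0 0 -0.6 0 0 0 12; 0 0 0 0 0 0 12",
  grip_force=40,
)

```text
time: 13.25
position: [472.4, -355.6, 149.3]
ee_rot: [0.003, 0.901, 0.433, 0.001]
ft_force: [0.4, -0.2, -0.5]
width: 0.191
finger_force: 39.8
```

```bash
python3 - <<'E'
from h import *
im=grab("wrist","w3"); s=ctrl.state(); print(s["position"],s["width"],s["ft_force"],s["finger_force"])
im=grab("scene","s3"); a=im["img"][80:260,60:320]; cv2.imwrite('pics/s3c.png',cv2.resize(a[...,::-1],None,fx=2,fy=2,interpolation=2))
w=cv2.imread('pics/w3.png'); cv2.imwrite('pics/w3b.png',np.hstack([cv2.resize(w,(400,300)),cv2.resize(cv2.imread('pics/s3c.png'),(400,300))]))
E
```

```text
[ 471.67979585 -354.95081425  147.11430453] 0.1956594923973016 [ 0.09995996  0.38167792 -1.2199274 ] 39.75531578063965
```

View pics/w3b.png

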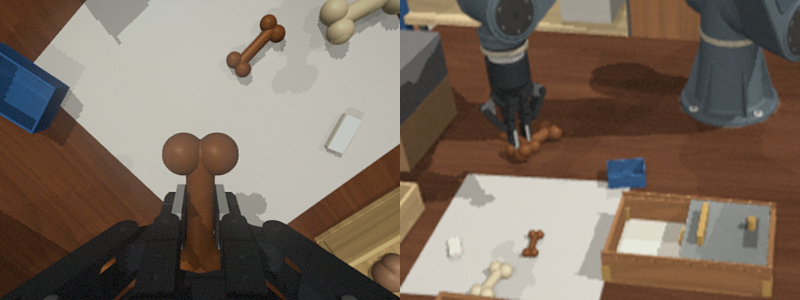

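The picture shows the bone held level between the fingers and the compartment open. I'll carry it over.

Request:
apply_moves(
  series="0.3 -0.1 0 0 0 0 12; 0.6 -0.2 0 0 0 0 12; 0.6 -0.22 0 0 0 0 12; 0.6 -0.22 0 0 0 0 12; 0.6 -0.22 0 0 0 0 12; 0.6 -0.22 0 0 0 0 12; 0.6 -0.22 0 0 0 0 12; 0.6 -0.22 0 0 0 0 12; 0.6 -0.22 0 0 0 0 12; 0.6 -0.22 0 0 0 0 12; 0.6 -0.22 0 0 0 0 12; 0.45 -0.11 0 0 0 0 12",
)

```text
time: 14.55
position: [564.7, -81.5, 143.7]
ee_rot: [-0.001, 0.901, 0.433, -0.001]
ft_force: [-0.1, -0.1, -0.5]
width: 0.187
finger_force: 39.8
```

Request:
apply_moves(
  series="0 0 0 0 0 0.97 12; 0 0 0 0 0 1 12; 0 0 0 0 0 1 12; 0 0 0 0 0 1 12; 0 0 0 0 0 1 12; 0 0 0 0 0 1 12; 0 0 0 0 0 1 12; 0 0 0 0 0 1 12; 0 0 0 0 0 1 12; 0 0 0 0 0 1 12; 0 0 0 0 0 1 12; 0 0 0 0 0 0 12",
)

```text
time: 15.75
position: [564.5, -83.1, 143.8]
ee_rot: [-0.0, 1.0, 0.009, -0.001]
ft_force: [-0.9, 1.0, -0.1]
width: 0.194
finger_force: 39.8
```

```bash
python3 - <<'E'
from h import *
im=grab("wrist","w4"); s=ctrl.state(); print(s["position"],s["ee_rot"],s["ft_force"])
P=pts(im); h=cv2.cvtColor(im["img"],cv2.COLOR_RGB2HSV); x,y=s["position"][:2]
ok=(h[...,1]>110)&(im["range_z"]>0)&(P[...,2]>115)&(P[...,2]<200)&(np.abs(P[...,1]-y)<30)&(np.abs(P[...,0]-x)<75)
X=P[ok]; 
for a in range(-70,75,10):
    k=X[(X[:,0]-x>a)&(X[:,0]-x<=a+10)]
    if len(k)>20: print(a,len(k),k.min(0)-[x,y,0],k.max(0)-[x,y,0])
# case edges: top of walls z 50-70
k=P[(im["range_z"]>0)&(P[...,2]>50)&(P[...,2]<70)&(P[...,0]>450)&(P[...,0]<680)&(P[...,1]>-170)&(P[...,1]<160)]
print('case',k.min(0),k.max(0))
cv2.imwrite('pics/w4b.png',im["img"][...,::-1])
E
```

```text
[564.65698792 -83.20428415 143.99411946] [-2.61790386e-04  9.99948786e-01  1.00818587e-02 -8.44376957e-04] [-0.04943129 -1.06333903 -0.93948007]
-50 304 [-47.78252974 -12.53553123 150.03564485] [-40.04790475  13.11130238 157.15564286]
-40 1099 [-39.98364087 -12.44516789 149.05560855] [-30.01128987  13.20124017 157.85708696]
-30 649 [-29.98327515 -11.82529459 137.88096214] [-20.00721768  10.08656341 153.87104528]
-20 602 [-19.99152965 -29.97918718 146.51809312] [-10.00008787  10.84189462 192.44420213]
-10 666 [ -9.98758939 -29.30229168 146.08339949] [-6.36103408e-02  1.11688807e+01  1.93398177e+02]
0 660 [ 1.88252560e-03 -2.65345221e+01  1.39922948e+02] [  9.99770013  10.81557866 199.59426132]
10 672 [ 10.00808438 -21.00195624 145.26047514] [ 19.96723098  11.87524527 194.90748196]
20 1183 [ 20.01747398 -19.07761599 147.28219582] [ 29.99403915  23.24140311 157.79253461]
30 1936 [ 30.00022438 -19.91394144 143.66059123] [ 39.99978102  23.91434811 158.01318657]
40 336 [ 40.00610689 -11.50840563 143.11382434] [ 44.14446192  20.43526812 154.27647994]
case [ 475.99091782 -156.65786467   50.01159798] [650.67511526 132.46191181  69.98875001]
```

View pics/w4b.png

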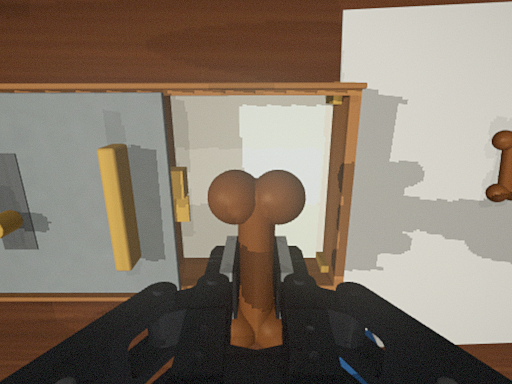

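The view shows the bone level at (257,260), centred over the open compartment. I'll lower it.

Request:
apply_moves(
  series="0 0.03 0.4 0 0 0 12; 0 0 0.5 0 0 0 12; 0 0 0.5 0 0 0 12; 0 0 0.5 0 0 0 12; 0 0 0.4 0 0 0 12; 0 0 0.3 0 0 0 12; 0 0 0.2 0 0 0 12; 0 0 0.12 0 0 0 12; 0 0 0.05 0 0 0 12; 0 0 0 0 0 0 12; 0 0 0 0 0 0 12",
)

```text
time: 16.9
position: [565.5, -85.2, 26.6]
ee_rot: [0.0, 1.0, 0.009, 0.0]
ft_force: [-0.7, 0.6, -0.2]
width: 0.189
finger_force: 39.8
```

Request:
apply_moves(
  series="0 0 0.025 0 0 0 12; 0 0 0.025 0 0 0 12; 0 0 0 0 0 0 12",
)

```text
time: 17.2
position: [565.2, -85.1, 24.1]
ee_rot: [-0.0, 1.0, 0.009, 0.0]
ft_force: [-0.5, 0.1, -0.4]
width: 0.195
finger_force: 39.8
```

Request:
apply_moves(
  series="0 0 0.025 0 0 0 12; 0 0 0 0 0 0 12",
)

```text
time: 17.4
position: [565.2, -85.1, 23.0]
ee_rot: [-0.0, 1.0, 0.009, -0.0]
ft_force: [-0.6, -0.7, -1.3]
width: 0.19
finger_force: 39.8
```

Request:
apply_moves(
  series="0 0 0.025 0 0 0 12; 0 0 0 0 0 0 12",
)

```text
time: 17.6
position: [565.1, -85.1, 22.0]
ee_rot: [-0.0, 1.0, 0.009, -0.0]
ft_force: [-0.4, -0.5, -0.6]
width: 0.191
finger_force: 39.8
```

Request:
apply_moves(
  series="0 0 0.015 0 0 0 12; 0 0 0 0 0 0 12",
)

```text
time: 17.8
position: [565.2, -85.2, 21.6]
ee_rot: [0.0, 1.0, 0.009, 0.0]
ft_force: [-0.7, -0.1, 2.0]
width: 0.194
finger_force: 40.1
```

Request:
apply_moves(
  series="0 0 0 0 0 0 20; 0 0 0 0 0 0 26; 0 0 0 0 0 0 36; 0 0 0 0 0 0 36; 0 0 -0.1 0 0 0 36; 0 0 -0.3 0 0 0 36; 0 0 -0.6 0 0 0 36; 0 0 -0.7 0 0 0 36; 0 0 -0.7 0 0 0 36; 0 0 -0.6 0 0 0 30; 0 0 0 0 0 0 30; 0 0 0 0 0 0 30",
  grip_force=20,
)

```text
time: 19.0
position: [565.3, -85.2, 142.3]
ee_rot: [0.0, 1.0, 0.009, 0.001]
ft_force: [-0.7, -0.1, -0.2]
width: 0.348
finger_force: 0.0
```

```bash
python3 - <<'E'
from h import *
im=grab("wrist","w5"); s=ctrl.state(); print(s["position"],s["ee_rot"],s["width"])
P=pts(im); k=P[(im["range_z"]>0)&(P[...,2]>77)&(P[...,2]<90)&(np.abs(P[...,0]-563)<60)&(np.abs(P[...,1]-14)<14)]
print('bar',cv2.minAreaRect(k[:,:2].astype(np.float32)),len(k),k.mean(0))
E
```

```text
[564.89628939 -85.0729158  141.41018249] [-3.75414264e-05  9.99958486e-01  9.11074269e-03 -1.39409454e-04] 0.3504967990780739
bar ((563.39990234375, 13.74250602722168), (89.57160186767578, 12.8925142288208), 1.045304536819458) 2754 [566.84875411  12.64013065  84.33873665]
```

View pics/w5.png

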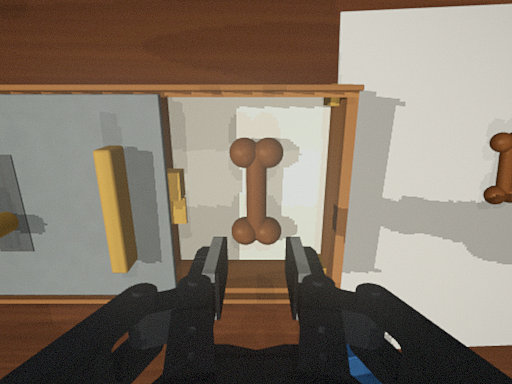

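The view shows the bone lying flat on the floor at (256,190), released. Now I'll shut the lid.

Request:
apply_moves(
  series="0 -0.5 0 0 0 0 30; 0 -0.5 0 0 0 0 30; 0 -0.5 0 0 0 0 30; 0 -0.5 0 0 0 0 30; 0 -0.47 0 0 0 0 30; 0 0 0 0 0 0 30; 0 0 0.5 0 0 0 30; 0 0 0.5 0 0 0 30; 0 0 0.4 0 0 0 30; 0 0 0.2 0 0 0 30; 0 0.1 0 0 0 0 30; 0 0.05 0 0 0 0 30",
)

```text
time: 20.25
position: [563.8, 7.0, 77.8]
ee_rot: [0.0, 1.0, 0.009, 0.0]
ft_force: [0.5, -0.6, -0.6]
width: 0.354
finger_force: 0.0
```

Request:
apply_moves(
  series="0 0.1 0 0 0 0 30; 0 0.2 0 0 0 0 30; 0 0.25 0 0 0 0 30; 0 0.25 0 0 0 0 30; 0 0.25 0 0 0 0 30; 0 0.25 0 0 0 0 30; 0 0.25 0 0 0 0 30; 0 0.25 0 0 0 0 30; 0 0.25 0 0 0 0 30; 0 0.25 0 0 0 0 30; 0 0.25 0 0 0 0 30; 0 0.25 0 0 0 0 30",
)

```text
time: 21.45
position: [565.6, -105.2, 77.5]
ee_rot: [-0.0, 1.0, 0.009, -0.0]
ft_force: [1.5, 3.4, 1.1]
width: 0.349
finger_force: 1.4
```

Request:
apply_moves(
  series="0 0.15 0 0 0 0 30; 0 0.1 0 0 0 0 30; 0 0.1 0 0 0 0 30; 0 0.1 0 0 0 0 30; 0 0.05 0 0 0 0 30; 0 0 0 0 0 0 30",
)

```text
time: 22.05
position: [565.8, -124.6, 77.4]
ee_rot: [0.0, 1.0, 0.009, -0.0]
ft_force: [-0.2, 0.0, -0.1]
width: 0.351
finger_force: 0.0
```

Request:
apply_moves(
  series="0 0.04 0 0 0 0 30; 0 0.025 0 0 0 0 30; 0 0 0 0 0 0 30",
)

```text
time: 22.35
position: [565.8, -126.9, 77.4]
ee_rot: [-0.0, 1.0, 0.009, -0.0]
ft_force: [0.4, 1.7, -0.4]
width: 0.355
finger_force: 0.7
```

Request:
apply_moves(
  series="0 0.025 0 0 0 0 30; 0 0 0 0 0 0 30",
)

```text
time: 22.55
position: [565.8, -127.9, 77.3]
ee_rot: [-0.0, 1.0, 0.009, -0.0]
ft_force: [-1.3, 2.0, -0.8]
width: 0.352
finger_force: 0.9
```

Request:
apply_moves(
  series="0 0.025 0 0 0 0 30; 0 0 0 0 0 0 30",
)

```text
time: 22.75
position: [565.8, -129.0, 77.3]
ee_rot: [-0.0, 1.0, 0.009, -0.0]
ft_force: [-1.1, 1.6, -0.5]
width: 0.348
finger_force: 0.9
```

Request:
apply_moves(
  series="0 0.025 0 0 0 0 30; 0 0 0 0 0 0 30",
)

```text
time: 22.95
position: [565.9, -130.0, 77.4]
ee_rot: [-0.0, 1.0, 0.009, -0.0]
ft_force: [-1.3, 1.0, -0.1]
width: 0.356
finger_force: 0.9
```

Request:
apply_moves(
  series="0 0.025 0 0 0 0 30; 0 0 0 0 0 0 30",
)

```text
time: 23.15
position: [565.9, -130.4, 77.4]
ee_rot: [-0.0, 1.0, 0.009, -0.0]
ft_force: [-1.4, 6.9, -0.6]
width: 0.354
finger_force: 3.1
```

Request:
apply_moves(
  series="0 -0.12 0 0 0 0 30; 0 -0.1 0 0 0 0 30; 0 0 -0.2 0 0 0 30; 0 0 -0.5 0 0 0 30; 0 0 -0.8 0 0 0 30; 0 0 -0.8 0 0 0 30; 0 0 -0.8 0 0 0 30; 0 0 -0.8 0 0 0 30; 0 0 0 0 0 0 30; 0 0 0 0 0 0 30; 0 0 0 0 0 0 30",
)

```text
time: 24.25
position: [565.4, -122.1, 232.8]
ee_rot: [-0.0, 1.0, 0.009, -0.001]
ft_force: [0.2, -0.2, 0.7]
width: 0.352
finger_force: 0.0
```

```bash
python3 - <<'E'
from h import *
im=grab("wrist","w6"); s=ctrl.state(); print(s["position"],s["joint_vel"].round(3))
P=pts(im); k=P[(im["range_z"]>0)&(P[...,2]>77)&(P[...,2]<90)&(np.abs(P[...,0]-563)<60)&(np.abs(P[...,1]+121)<20)]
print('bar',cv2.minAreaRect(k[:,:2].astype(np.float32)),len(k),k.mean(0))
E
```

```text
[ 565.42653881 -122.05414323  232.53354756] [-0.     0.005 -0.001 -0.001  0.001 -0.001]
bar ((565.8382568359375, -120.87600708007812), (89.05925750732422, 11.552127838134766), 0.6164994835853577) 1129 [ 568.44239844 -120.6190414    85.25582865]
```

View pics/w6.png

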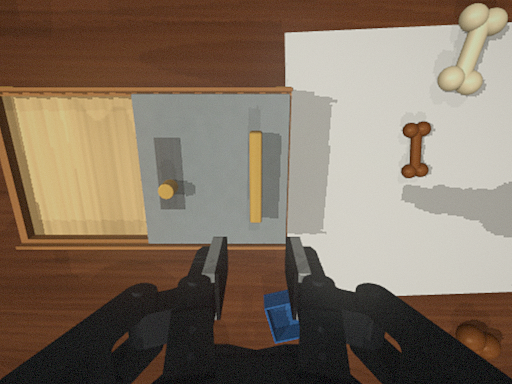

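The view shows the lid shut, with the bar at (255,176) at its original position and the other things undisturbed.

```bash
python3 -c "
from rig import ctrl
print(ctrl.hand_in())"
```

```text
the job is handed in; nothing more can be done
None
```

The brown bone is lying on the compartment floor with the lid slid fully shut over it; the bolt wasn't holding the lid, so I left it alone, and the job is handed in at about 24 s.

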